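# Turn the board to its solder side and hold the sprung keeper arm in

### The arm

A 6-joint arm with a two-finger parallel gripper is mounted at the origin on the work surface. World frame = base frame: x ahead of the robot, y to its left, z up, the work surface at z = 0. Lengths are in m, angles in rad, forces in N, time in s.
With the tool pointing down it reaches from about 0.325 to 0.85 m from the base axis. Payload 4.4 kg.
Tool frame: the origin (TCP) lies midway between the tips of the shut fingers; the grasp point (between the pads) lies 19 mm behind it; z points along the fingers, y is the line along which they close (so a half turn about z gives the same grasp; the last joint's range is limited). The gripper opens to 94 mm and grips with 3 to 60 N. Pads are 16 mm wide; open, the fingers measure 119 mm over their backs; the gripper's body (75 mm by 177 mm) begins 78 mm behind the grasp point.
Start: joints at [-1.313, 0.207, 1.542, -0, 1.393, -0.15], TCP at [0.228, -0.528, 0.205] pointing down, gripper open.
Joint ranges: [-2.73, 2.73], [-0.86, 2.22], [0.23, 2.46], [-1.11, 4.25], [0.08, 2.63], [-2.82, 2.82]. Speed limits (rad/s): [2.79, 2.79, 3.14, 3.14, 3.14, 3.14].

### API

Orientations are given as a unit quaternion [x, y, z, w].
In Python, from plant import manip gives the robot as it stands.
- The arm moves only by the tool move_arm, never from a script. Its argument "motion" is a list of rows, each a list of 2 entries, a list of its own where there are three numbers: the shift along the tool's x, y, z in mm, then the turn, a rotation vector about the tool's x, y, z in rad. A call has 1 to 12 rows; each row shifts and turns the commanded pose from where the row before left it, along the tool's axes as they then stand; what a row does not reach is not made up. A row lasts 1/12 s, in which the tool goes at most 41.7 mm and 7.16 degrees, less where a joint would pass 70% of its speed; a pose out of reach is approached as far as the arm can. A call is refused whole if a number of a shift passes 41.7 or a number of a turn 0.125, either way. A call with a gripper value outside its range is refused whole. "claw" is the opening, from 0 (shut) to 1 (fully open), set as the call begins (left out, the last holds). The fingers move at their own pace and stop on an object; the grip force is fixed at half the most. Time passes only in rows, so rows that do not move let the fingers close. It gives the time, the measured TCP pose, the force, the opening and the grip force at its end, in the units of the state.
- manip.read_state(): the state, without advancing time (a new reading comes with each control period).
- manip.get_image(name): name is "scene" or "top"; returns a dict with "img" (480x640x3 uint8, blue, green, red), "vfov" (degrees; the focal length in pixels is half the picture's height over the tangent of half this angle, whatever the lens; pixels are square), "cx", "cy" (the principal point, pixels), "rvec" (rotation vector, rad) and "tvec" (3), from world to camera coordinates, as OpenCV has them. Camera axes: x right, y down, z forward; pixel columns grow to the right and rows downward; lengths in m; the calibration is good to about 2 mm. A picture is of the moment at which its call begins. There is no depth.
- manip.hand_in(): hands the job in; it is judged then, once.
The state is a dict: "t": time; "joint_positions": joint angles; "joint_vel": joint speeds; "tau": joint torques, N m; "eef_pos": TCP position; "ee_rot": TCP orientation; "force": force on the tool from outside, world axes, zero at the start; "wrist_torque": the same for the moment, N m; "width": opening from 0.0 (shut) to 1.0 (fully open); "grip_force": force on a finger pad.
Only numpy, scipy, OpenCV 4.12 (cv2) and the standard library are available. Lean on these libraries where they do the work, as an engineer would, in place of code of your own. Each camera call takes 0.05 s, during which the arm holds its last target. There are 200 camera calls.

### The job

The circuit board in the jig is showing its component face: by the red tab, turn its hinged frame all the way over until it lies flat on the other side with the solder face up. Then push the yellow post of the blue sprung keeper arm in towards the frame, past the ratchet click, and keep it pressed in with the fingers so that its tongue stays over the frame: the arm springs back if let go, so finish while still holding it. Leave everything else on the bench where it is.

Things in the scene. Friction and masses are not known exactly. Their poses are not given: they have to be found in the camera images.
- jig: Steel base of the board jig, fixed to the bench, about 215 x 240 mm, 12 mm thick. Origin on the bench below the middle of the board frame's hinge line. Own x runs along the hinge line (at zero yaw away from the robot), own y to the side onto which the frame is turned over, z up. Yaw within 0.4 rad of zero. The hinge line is 40 mm above the bench.
- jig_hinge (a point): Middle of the board frame's hinge line, 40 mm above the jig's origin.
- board_frame (a joint): Angle of the aluminium frame, rad. 0: flat on the jig's -y side, component face (chips) up; 1.57 upright; 3.14 (stop): flat on the +y side, solder face (tinned dots, copper tracks) up. Frame 100 mm along the hinge, outer rail 92 mm from it, 8 mm thick, about 180 g. The hinge is stiff, so it stays at any angle; 1 to 3 N at the tab moves it. Starts at 0 to 0.45.
- tab (a point): Centre of the red tab on the frame's free edge: a round bar 30 mm long (parallel to the hinge line), 16 mm thick, 128 mm from the hinge line, on a neck 12 mm wide; 36 mm from it to the frame's rail. Moves on a circle round the hinge line, 40 mm above the bench when flat. Held by its two flat ends from above, it pivots between the pads as the frame turns.
- keeper (a joint): Angle of the blue sprung keeper arm about its upright pivot, rad. 0: rest, pointing to the jig's -y, clear of the frame; grows counter-clockwise from above as the post is pushed to the jig's +x; stop at 0.60. As its end tooth clicks past the brass pawl the push at the post climbs from 3.5 to 11 N at 0.24, drops to 3 N at 0.36 (past the click at 0.41), then 8 to 10 N to the stop. It does not latch: let go, it springs back.
- keeper_pivot (a point): Pivot of the keeper arm, at the jig's x = -105 mm, y = +115 mm, 52 mm above the bench (height of the arm, which is 8 mm thick; hub 32 mm across).
- post (a point): Half-way point of the upright yellow thumb post on the keeper arm, 85 mm from the pivot: round, 18 mm across, from 56 mm to 106 mm above the bench; this point is 86 mm above it. The arm beneath it is 16 mm wide.
- solder_reel: Bystander: grey metal reel, 48 mm across, 40 mm tall, beside the jig on the robot's side; origin under its centre.
- spare_board: Bystander: loose brown circuit board 70 x 50 mm, about 12 mm tall, beyond the jig; origin under its centre.
- screwdriver: Bystander: screwdriver 170 mm long lying beyond the jig, about across the view; origin under its middle.
- flux_jar: Bystander: jar 50 mm across, 55 mm tall, on the left; origin under its centre.
- parts_tray: Bystander: blue divided tray 160 x 110 x 35 mm on the right; origin under its centre.
- pliers: Bystander: red-handled pliers 115 mm long lying on the left; origin under the joint.

How it is judged:
By the outcome, as a careful person would: the job done as asked, in the order asked, and still so for the second after the job is handed in, while the arm keeps its last pose, push and grip.
It also fails if it takes over 51 s, if anything falls off the work surface, if the arm or the gripper's body presses on something with over 40 N, if the wrist force passes 120 N, or if a joint passes its speed limit or range.

## Working session

There is one attempt and no reset: what is moved stays moved. The work goes in short steps, Python scripts to look and compute and a tool call to move; the robot and the scene stay as the last step left them, time stands still between calls to the robot, and variables do not carry over. Pictures are saved under pics/ and viewed, at most 10 in all, crops included, and the job is handed in when it is done.

Besides the shell and the picture viewer there is one more tool, called after "Call:" as a command line: name --argument value ..., lists and objects as JSON in quotes. move_arm: Moves the arm, as the interface text tells. Its arguments: {"type":"object","properties":{"motion":{"type":"array","items":{"type":"array"}},"claw":{"type":"number"}},"required":["motion"]}

```bash
mkdir -p pics
cat > h.py <<'E'
import numpy as np, cv2
from plant import manip
def cam(n):
    d=manip.get_image(n); f=240/np.tan(np.radians(d["vfov"])/2)
    K=np.array([[f,0,d["cx"]],[0,f,d["cy"]],[0,0,1]]); R=cv2.Rodrigues(np.array(d["rvec"],float))[0]
    return d["img"],K,R,np.array(d["tvec"],float).ravel()
def ray(c,p):
    _,K,R,t=c; return -R.T@t, R.T@np.linalg.inv(K)@np.array([p[0],p[1],1.])
def onz(c,p,z):
    o,v=ray(c,p); return o+v*(z-o[2])/v[2]
def tri(c1,p1,c2,p2):
    A=[];b=[]
    for c,p in((c1,p1),(c2,p2)):
        o,v=ray(c,p);v=v/np.linalg.norm(v);M=np.eye(3)-np.outer(v,v);A.append(M);b.append(M@o)
    return np.linalg.lstsq(np.vstack(A),np.hstack(b),rcond=None)[0]
def proj(c,P):
    _,K,R,t=c; q=K@(R@np.array(P)+t); return q[:2]/q[2]
def blobs(img,lo,hi,amin=30):
    m=cv2.inRange(cv2.cvtColor(img,cv2.COLOR_BGR2HSV),lo,hi)
    n,_,s,c=cv2.connectedComponentsWithStats(m)
    return [(s[i,4],c[i].round(1).tolist(),s[i,:4].tolist()) for i in range(1,n) if s[i,4]>amin]
E
python3 - <<'E'
from h import *
for n in("scene","top"):
    c=cam(n);cv2.imwrite(f"pics/{n}0.png",c[0]);print(n,c[1][0,0],(-c[2].T@c[3]).round(3))
    print("red",blobs(c[0],(0,120,80),(8,255,255)),blobs(c[0],(172,120,80),(180,255,255)))
    print("yel",blobs(c[0],(20,120,100),(35,255,255)))
    print("blue",blobs(c[0],(100,120,60),(125,255,255)))
print(manip.read_state())
E
```

```text
scene 529.0626293031441 [1.054 0.444 1.049]
red [(np.int32(88), [294.6, 215.7], [288, 211, 14, 11]), (np.int32(447), [280.9, 303.2], [267, 286, 29, 36]), (np.int32(411), [442.9, 354.4], [433, 334, 29, 37])] []
yel [(np.int32(81), [370.0, 242.7], [366, 236, 9, 18]), (np.int32(2903), [196.5, 358.6], [155, 317, 85, 87])]
blue [(np.int32(1342), [208.6, 164.5], [173, 136, 73, 53]), (np.int32(256), [371.8, 264.6], [356, 253, 31, 23])]
top 617.8375495995972 [ 0.376 -0.016  1.422]
red [(np.int32(382), [332.1, 187.0], [314, 180, 37, 16]), (np.int32(342), [193.0, 254.6], [184, 238, 25, 36]), (np.int32(99), [384.5, 249.5], [380, 243, 10, 14])] []
yel [(np.int32(57), [436.0, 50.0], [408, 50, 57, 1]), (np.int32(2151), [345.3, 101.2], [308, 81, 72, 41]), (np.int32(60), [62.2, 160.6], [53, 156, 24, 12]), (np.int32(366), [580.8, 193.1], [570, 183, 22, 21]), (np.int32(58), [302.8, 274.0], [299, 270, 8, 10])]
blue [(np.int32(3600), [518.1, 247.8], [491, 211, 55, 74]), (np.int32(287), [290.4, 267.2], [274, 253, 28, 26])]
{'t': 0.1, 'joint_positions': array([-1.31353371e+00,  2.07366327e-01,  1.54281001e+00,  1.27650469e-06,
        1.39347631e+00, -1.50454793e-01]), 'joint_vel': array([ 0.00169748, -0.00219631, -0.00283024, -0.00013334,  0.00245634,
       -0.00060871]), 'tau': array([-5.24261413e-04, -3.71865678e+01, -2.82293612e+01,  7.00089172e-02,
        3.11537529e-02, -5.12178656e-05]), 'eef_pos': array([ 0.22782297, -0.52714964,  0.20438952]), 'ee_rot': array([ 9.79292181e-01,  2.02449411e-01, -5.43522787e-05, -1.02855812e-03]), 'force': array([ 0.25635053,  0.32676917, -0.40548557]), 'wrist_torque': array([-0.02501715, -0.00518997, -0.02026571]), 'grip_force': 0.0, 'width': 0.9997610242737585}
```

View pics/scene0.png

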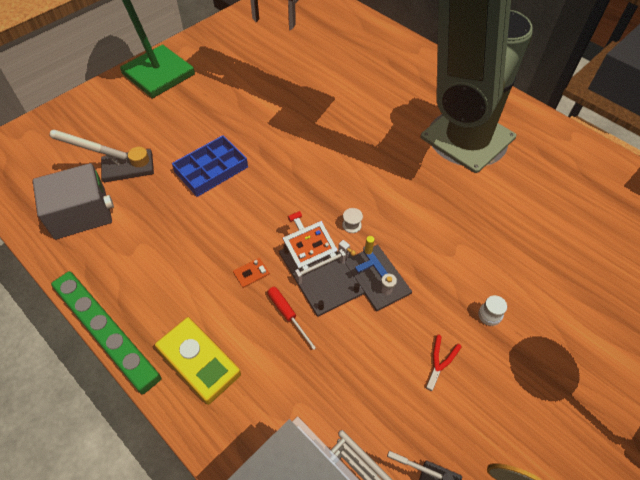

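View pics/top0.png

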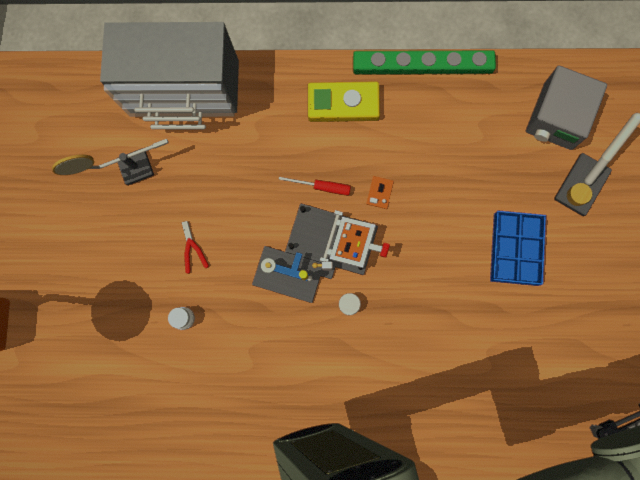

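The scene view shows the component face up. The red tab is at scene (295,216) and top (385,250). The yellow post is at scene (370,243) and top (303,274), and the white keeper hub is at scene (389,281) and top (268,265).

Run:
```python
from h import *
s=cam("scene");t=cam("top")
tab=tri(s,(294.6,215.7),t,(384.5,249.5));post=tri(s,(370,242.7),t,(302.8,274))
hub=tri(s,(389,280.5),t,(268,265.5))
print("tab",tab.round(4),"post",post.round(4),"hub",hub.round(4))
d=hub-post; yaw=np.arctan2(d[1],d[0])-np.pi/2
print("dist",np.linalg.norm(d[:2]),"yaw",yaw)
for c in(s,t):
  g=c[0]; 
# jig frame from hub & post
def R(a): return np.array([[np.cos(a),-np.sin(a)],[np.sin(a),np.cos(a)]])
o=hub[:2]-R(yaw)@[-.105,.115]; print("origin",o)
v=R(yaw).T@(tab[:2]-o);print("tab in jig",v,"ang",np.arctan2(tab[2]-.04,-v[1]),np.hypot(tab[2]-.04,v[1]))
# steel base mask
for n,c in(("s",s),("t",t)):
  x=cv2.resize(c[0][180:340,230:430] if n=="t" else c[0][190:330,250:430],None,fx=4,fy=4,interpolation=cv2.INTER_CUBIC) 
  if n=="t": T=x[:600,:800]; cv2.imwrite("pics/t1.png",T)
```

```text
tab [ 0.5659 -0.0992  0.0745] post [0.5093 0.079  0.0923] hub [0.5321 0.1593 0.0545]
dist 0.08350339387122378 yaw -0.2765951783809979
origin [0.6017062  0.02004741]
tab in jig [-0.00190522 -0.1244901 ] ang 0.2701112630049864 0.12917378326910137
```

View pics/t1.png

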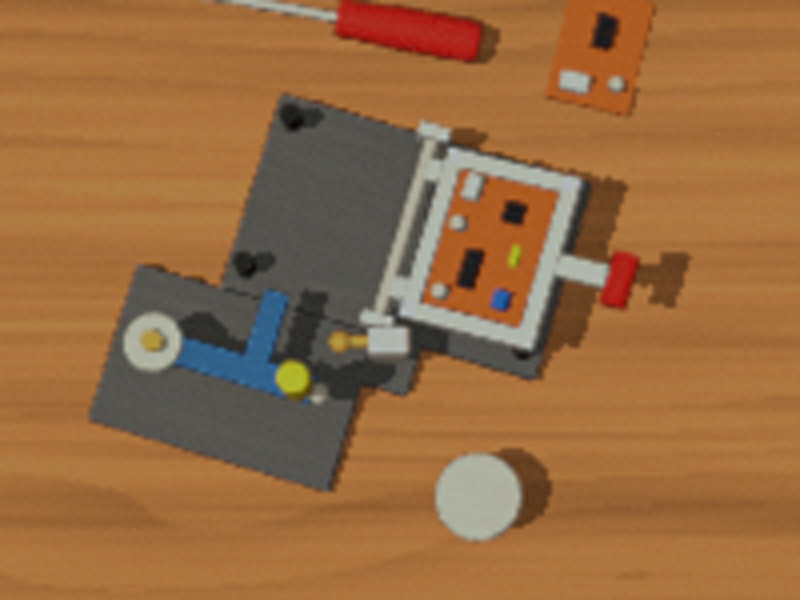

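The jig yaw is about -0.276, its origin is (0.602, 0.020), and the frame angle is about 0.27. I'll turn the tool so that its y axis lies along the hinge (jig x), then go above the tab.

Call:
move_arm --motion '[[[0,0,0],[0,0,-0.111]],[[0,0,0],[0,0,-0.111]],[[0,0,0],[0,0,-0.111]],[[0,0,0],[0,0,-0.111]],[[0,0,0],[0,0,-0.111]],[[0,0,0],[0,0,-0.111]],[[0,0,0],[0,0,-0.111]],[[0,0,0],[0,0,-0.111]],[[0,0,0],[0,0,0]]]' --claw 0.6

```text
t: 0.95
eef_pos: [0.2279, -0.5276, 0.2051]
ee_rot: [0.797, 0.604, 0.0, -0.0]
force: [-0.0, 0.2, -0.3]
width: 0.601
grip_force: 0.0
```

Call:
move_arm --motion '[[[36,15,0],[0,0,0]],[[36,15,0],[0,0,0]],[[36,15,0],[0,0,0]],[[36,15,0],[0,0,0]],[[36,15,0],[0,0,0]],[[36,15,0],[0,0,0]],[[36,15,0],[0,0,0]],[[36,15,0],[0,0,0]],[[36,15,0],[0,0,0]],[[36,15,0],[0,0,0]],[[36,15,0],[0,0,0]],[[36,15,0],[0,0,0]]]'

```text
t: 1.95
eef_pos: [0.5194, -0.1591, 0.2055]
ee_rot: [0.798, 0.602, 0.0, 0.0]
force: [0.3, -1.4, -0.6]
width: 0.6
grip_force: 0.0
```

Call:
move_arm --motion '[[[36,15,0],[0,0,0]],[[36,15,0],[0,0,0]],[[0,0,0],[0,0,0]],[[0,0,0],[0,0,0]],[[0,0,0],[0,0,0]]]'

```text
t: 2.37
eef_pos: [0.5665, -0.1, 0.205]
ee_rot: [0.798, 0.603, -0.001, -0.0]
force: [0.2, 0.0, 0.1]
width: 0.6
grip_force: 0.0
```

```bash
cat >> h.py <<'E'
from scipy.spatial.transform import Rotation as Ro
def to_tool(P):
    s=manip.read_state(); return Ro.from_quat(s["ee_rot"]).inv().apply(np.array(P)-s["eef_pos"])*1000
YAW=-.276; O=np.array([.6017,.0200])
def jig(x,y,z): c,s=np.cos(YAW),np.sin(YAW); return np.array([O[0]+c*x-s*y,O[1]+s*x+c*y,z])
def st():
    s=manip.read_state(); M=Ro.from_quat(s["ee_rot"]).as_matrix(); c,n=np.cos(YAW),np.sin(YAW)
    p=s["eef_pos"]; d=p[:2]-O
    print("t",s["t"],"jig xyz",np.round([c*d[0]+n*d[1],-n*d[0]+c*d[1],p[2]],4),"toolz",M[:,2].round(3),"yawy",np.arctan2(M[1,1],M[0,1]).round(3),"F",s["force"].round(1),"w",s["width"],s["grip_force"],"q",s["joint_positions"].round(2))
E
python3 - <<'E'
from h import *
st(); print(to_tool([.5659,-.0992,.0555]).round(1))
c=cam("scene"); cv2.imwrite("pics/s2.png",cv2.resize(c[0][130:280,220:420],None,fx=4,fy=4))
E
```

```text
t 2.3667 jig xyz [-0.0012 -0.125   0.205 ] toolz [-0.001 -0.    -1.   ] yawy -0.276 F [0.2 0.  0.1] w 0.5997270550131207 0.0 q [-0.32  0.21  1.54 -0.    1.39 -0.05]
[  0.7  -0.6 149.5]
```

View pics/s2.png

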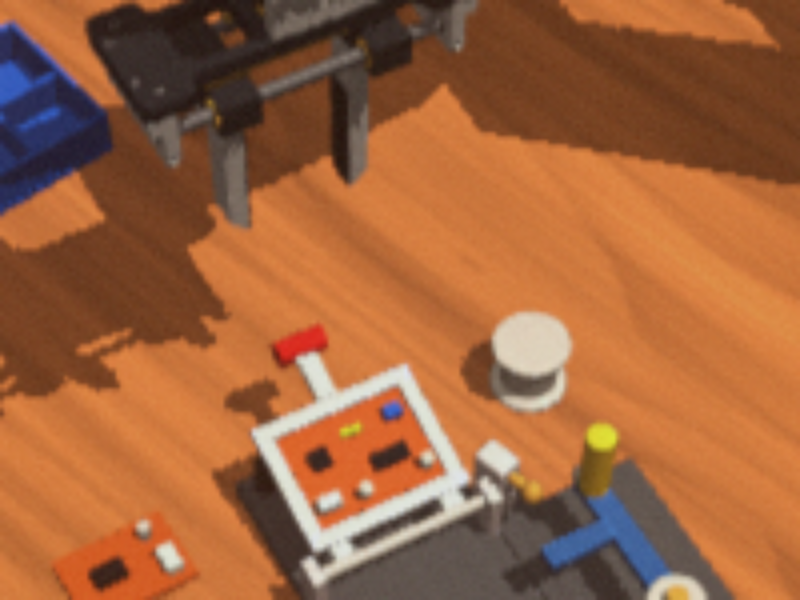

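The gripper hovers over the tab with its fingers either side of the tab's ends. I'll descend and close.

Call:
move_arm --motion '[[[0,0,30],[0,0,0]],[[0,0,30],[0,0,0]],[[0,0,30],[0,0,0]],[[0,0,30],[0,0,0]],[[0,0,20],[0,0,0]],[[0,0,9],[0,0,0]],[[0,0,0],[0,0,0]],[[0,0,0],[0,0,0]]]'

```text
t: 3.08
eef_pos: [0.567, -0.1009, 0.057]
ee_rot: [0.798, 0.603, 0.0, 0.0]
force: [1.0, 0.0, -0.8]
width: 0.6
grip_force: 0.0
```

Call:
move_arm --motion '[[[0,0,0],[0,0,0]],[[0,0,0],[0,0,0]],[[0,0,0],[0,0,0]],[[0,0,0],[0,0,0]],[[0,0,0],[0,0,0]],[[0,0,0],[0,0,0]]]' --claw 0

```text
t: 3.58
eef_pos: [0.5657, -0.0998, 0.0565]
ee_rot: [0.797, 0.604, -0.001, -0.001]
force: [-4.2, -0.8, 2.1]
width: 0.315
grip_force: 30.0
```

Run:
```python
from h import *
st()
p=np.array([-128*np.cos(.27),128*np.sin(.27)])
r=np.hypot(125,35)
for a in np.arange(.27,3.15,.1197): print(round(a,2),(-128*np.cos(a)).round(),(40+128*np.sin(a)-19).round())
c=cam("scene"); cv2.imwrite("pics/s3.png",cv2.resize(c[0][130:280,220:420],None,fx=4,fy=4))
```

```text
t 3.5833 jig xyz [-0.0019 -0.1251  0.0565] toolz [-0.003 -0.    -1.   ] yawy -0.275 F [-4.2 -0.8  2.1] w 0.3150731220269041 30.000632107257843 q [-0.32  0.37  1.67 -0.    1.11 -0.05]
0.27 -123.0 55.0
0.39 -118.0 70.0
0.51 -112.0 83.0
0.63 -103.0 96.0
0.75 -94.0 108.0
0.87 -83.0 119.0
0.99 -70.0 128.0
1.11 -57.0 136.0
1.23 -43.0 142.0
1.35 -28.0 146.0
1.47 -13.0 148.0
1.59 2.0 149.0
1.71 17.0 148.0
1.83 32.0 145.0
1.95 47.0 140.0
2.07 61.0 134.0
2.19 74.0 126.0
2.3 86.0 116.0
2.42 96.0 105.0
2.54 106.0 93.0
2.66 114.0 80.0
2.78 120.0 66.0
2.9 124.0 51.0
3.02 127.0 36.0
3.14 128.0 21.0
```

View pics/s3.png

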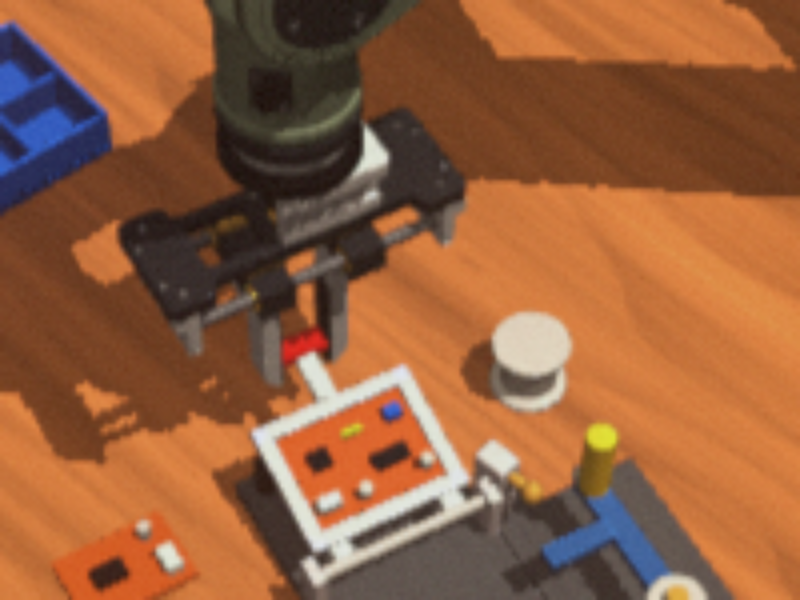

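The red tab is held end to end between the pads, with 30 mm opening and 30 N grip. Next I follow the arc.

Call:
move_arm --motion '[[[5,0,-15],[0,0,0]],[[6,0,-13],[0,0,0]],[[9,0,-13],[0,0,0]],[[9,0,-12],[0,0,0]],[[11,0,-11],[0,0,0]],[[13,0,-9],[0,0,0]],[[13,0,-8],[0,0,0]],[[14,0,-6],[0,0,0]],[[15,0,-4],[0,0,0]],[[15,0,-2],[0,0,0]],[[15,0,-1],[0,0,0]],[[15,0,1],[0,0,0]]]'

```text
t: 4.63
eef_pos: [0.6059, 0.0365, 0.1515]
ee_rot: [0.797, 0.604, 0.001, 0.001]
force: [-3.6, -2.2, 1.4]
width: 0.313
grip_force: 30.0
```

Run:
```python
from h import *
st()
```

```text
t 4.6333 jig xyz [-0.0004  0.017   0.1515] toolz [ 0.002 -0.    -1.   ] yawy -0.274 F [-3.6 -2.2  1.4] w 0.3125966819287071 29.991193413734436 q [-0.08  0.32  1.52 -0.    1.3   0.19]
```

Call:
move_arm --motion '[[[15,0,3],[0,0,0]],[[15,0,5],[0,0,0]],[[14,0,6],[0,0,0]],[[13,0,8],[0,0,0]],[[12,0,10],[0,0,0]],[[10,0,11],[0,0,0]],[[10,0,12],[0,0,0]],[[8,0,13],[0,0,0]],[[6,0,14],[0,0,0]],[[4,0,15],[0,0,0]],[[3,0,15],[0,0,0]],[[1,0,13],[0,0,0]]]'

```text
t: 5.63
eef_pos: [0.6391, 0.1485, 0.0266]
ee_rot: [0.797, 0.604, 0.006, -0.001]
force: [0.8, 7.1, 2.9]
width: 0.31
grip_force: 30.0
```

Call:
move_arm --motion '[[[0,0,3],[0,0,0]],[[0,0,3],[0,0,0]],[[0,0,0],[0,0,0]],[[0,0,0],[0,0,0]]]'

```text
t: 5.97
eef_pos: [0.639, 0.1484, 0.0203]
ee_rot: [0.797, 0.604, 0.006, -0.001]
force: [3.4, 10.1, -0.3]
width: 0.311
grip_force: 30.0
```

Run:
```python
from h import *
st()
```

```text
t 5.9667 jig xyz [0.001  0.1337 0.0203] toolz [ 0.009  0.009 -1.   ] yawy -0.275 F [ 3.4 10.1 -0.3] w 0.3108392930439863 30.023188591003418 q [0.09 0.56 1.47 0.01 1.1  0.36]
```

Call:
move_arm --motion '[[[0,0,2],[0,0,0]],[[0,0,2],[0,0,0]],[[0,0,0],[0,0,0]],[[0,0,0],[0,0,0]]]'

```text
t: 6.3
eef_pos: [0.639, 0.1482, 0.0166]
ee_rot: [0.797, 0.604, 0.006, -0.001]
force: [2.6, 9.4, 0.7]
width: 0.312
grip_force: 30.0
```

Run:
```python
from h import *
st()
c=cam("scene"); cv2.imwrite("pics/s4.png",cv2.resize(c[0][170:320,250:450],None,fx=4,fy=4))
```

```text
t 6.3 jig xyz [0.0009 0.1335 0.0166] toolz [ 0.009  0.009 -1.   ] yawy -0.275 F [2.6 9.4 0.7] w 0.312148064097371 30.023269951343536 q [0.09 0.56 1.47 0.01 1.09 0.36]
```

View pics/s4.png

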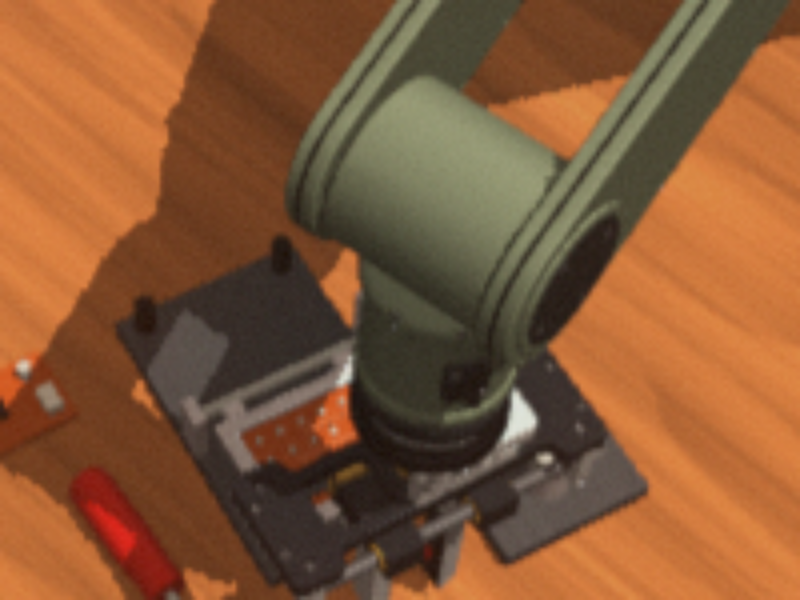

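The solder face is up and the frame looks close to flat. I'll release, rise and check.

Call:
move_arm --motion '[[[0,0,0],[0,0,0]],[[0,0,0],[0,0,0]],[[0,0,0],[0,0,0]],[[0,0,-10],[0,0,0]],[[0,0,-25],[0,0,0]],[[0,0,-35],[0,0,0]],[[0,0,-35],[0,0,0]],[[0,0,-35],[0,0,0]],[[-35,0,-10],[0,0,0]],[[-35,0,0],[0,0,0]],[[-35,0,0],[0,0,0]],[[0,0,0],[0,0,0]]]' --claw 0.6

```text
t: 7.35
eef_pos: [0.6059, 0.0352, 0.1659]
ee_rot: [0.799, 0.601, -0.001, 0.001]
force: [0.9, 0.1, -0.9]
width: 0.601
grip_force: 0.0
```

Run:
```python
from h import *
st()
s=cam("scene");t=cam("top")
for c in (s,t): print("red",blobs(c[0],(0,150,80),(6,255,255)),"yel",blobs(c[0],(20,120,100),(35,255,255)))
for n,c in(("s",s),("t",t)):
  print(n,[ (a,proj(c,jig(0,-.128*np.cos(a),.04+.128*np.sin(a))).round(1)) for a in(3.14,3.0,2.85)], "post",proj(c,jig(-.105,.03,.086)).round(1))
x=np.hstack([cv2.resize(c[0][a:a+150,b:b+130],None,fx=3,fy=3) for c,a,b in((s,190,300),(t,190,240))])
cv2.imwrite("pics/s5.png",x)
```

```text
t 7.35 jig xyz [-1.000e-04  1.580e-02  1.659e-01] toolz [ 0.001 -0.003 -1.   ] yawy -0.28 F [ 0.9  0.1 -0.9] w 0.601489080893698 0.0 q [-0.08  0.31  1.5  -0.    1.33  0.2 ]
red [(np.int32(408), [280.9, 303.1], [268, 287, 28, 34]), (np.int32(102), [349.7, 308.5], [342, 303, 16, 12]), (np.int32(377), [443.0, 354.5], [433, 335, 28, 36])] yel [(np.int32(84), [369.9, 242.9], [366, 236, 9, 18]), (np.int32(2915), [196.4, 358.6], [155, 317, 85, 87]), (np.int32(41), [530.4, 475.2], [524, 471, 16, 9])]
red [(np.int32(307), [193.1, 254.7], [185, 238, 24, 35])] yel [(np.int32(58), [436.5, 50.0], [408, 50, 58, 1]), (np.int32(2213), [345.5, 101.7], [308, 81, 72, 41]), (np.int32(62), [61.5, 160.8], [53, 156, 21, 12]), (np.int32(367), [580.8, 193.2], [570, 183, 22, 21])]
s [(3.14, array([350.1, 309.4])), (3.0, array([350.3, 305. ])), (2.85, array([349.9, 299.3]))] post [369.  243.7]
t [(3.14, array([276.8, 220.7])), (3.0, array([276.5, 219.4])), (2.85, array([277.3, 218.3]))] post [303.5 274.7]
```

View pics/s5.png

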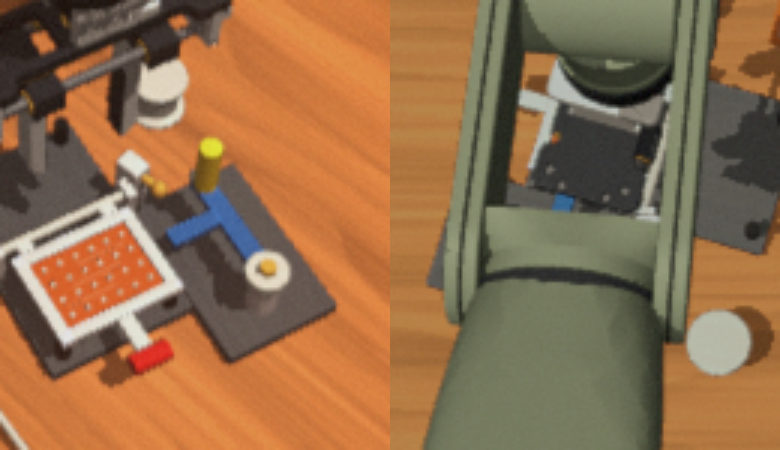

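The frame is flat to within about 1 px, with the tab at scene (350,309) as predicted for 3.14. I'll press lightly on the tab with closed fingers to be sure it is on its stop.

Call:
move_arm --motion '[[[38,0,0],[0,0,0]],[[38,0,0],[0,0,0]],[[35,0,10],[0,0,0]],[[0,0,30],[0,0,0]],[[0,0,30],[0,0,0]],[[0,0,25],[0,0,0]],[[0,0,10],[0,0,0]],[[0,0,5],[0,0,0]],[[0,0,0],[0,0,0]],[[0,0,0],[0,0,0]]]' --claw 0

```text
t: 8.28
eef_pos: [0.6381, 0.148, 0.0559]
ee_rot: [0.797, 0.604, 0.001, 0.001]
force: [0.2, 0.4, 0.6]
width: 0.004
grip_force: 0.0
```

Call:
move_arm --motion '[[[0,0,3],[0,0,0]],[[0,0,3],[0,0,0]],[[0,0,3],[0,0,0]],[[0,0,0],[0,0,0]]]'

```text
t: 8.62
eef_pos: [0.6385, 0.1476, 0.0479]
ee_rot: [0.797, 0.603, 0.002, 0.001]
force: [-0.8, -0.1, 6.2]
width: 0.005
grip_force: 2.8
```

Call:
move_arm --motion '[[[0,0,2],[0,0,0]],[[0,0,0],[0,0,0]],[[0,0,0],[0,0,0]]]'

```text
t: 8.87
eef_pos: [0.6387, 0.1476, 0.0477]
ee_rot: [0.797, 0.603, 0.002, 0.001]
force: [-4.0, 0.1, 12.5]
width: 0.001
grip_force: 6.5
```

Call:
move_arm --motion '[[[0,0,-30],[0,0,0]],[[0,0,-40],[0,0,0]],[[0,0,-40],[0,0,0]],[[0,0,-10],[0,0,0]],[[-25,-26,0],[0,0,0]],[[-25,-26,0],[0,0,0]],[[-25,-26,0],[0,0,0]],[[-22,-26,0],[0,0,0]],[[0,0,0],[0,0,0]],[[0,0,0],[0,0,0]]]' --claw 0.5

```text
t: 9.7
eef_pos: [0.5088, 0.0819, 0.1632]
ee_rot: [0.798, 0.603, -0.0, -0.0]
force: [0.7, -0.6, 1.1]
width: 0.495
grip_force: 0.0
```

Run:
```python
from h import *
st(); print(to_tool([.5093,.0795,.066]).round(1))
c=cam("scene"); cv2.imwrite("pics/s6.png",cv2.resize(c[0][180:330,290:440],None,fx=4,fy=4))
print(blobs(c[0],(20,120,100),(35,255,255))[:2], proj(c,[.5093,.0795,.086]))
```

```text
t 9.7 jig xyz [-0.1063  0.0343  0.1632] toolz [-0.  0. -1.] yawy -0.276 F [ 0.7 -0.6  1.1] w 0.49473981652429166 0.0 q [-0.01  0.12  1.73  0.    1.29  0.27]
[-2.2  1.2 97.2]
[(np.int32(97), [369.7, 243.2], [366, 236, 9, 17]), (np.int32(2916), [196.4, 358.6], [155, 317, 85, 87])] [369.60356517 244.40047896]
```

View pics/s6.png

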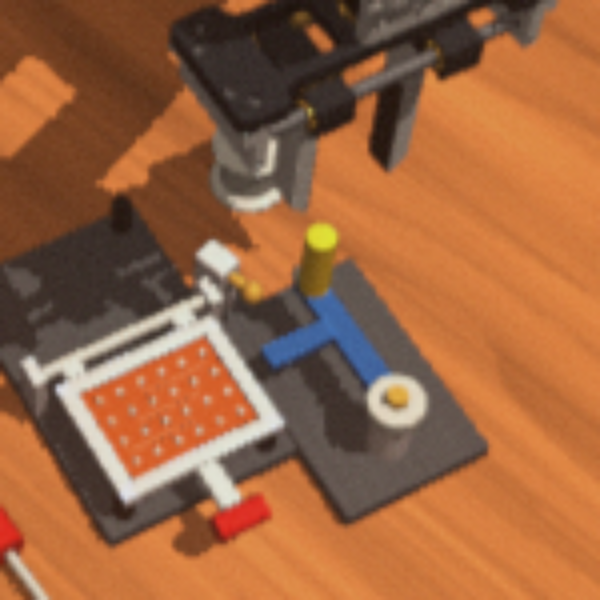

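The frame is on its stop: 12.5 N did not move it. The gripper is above the post at crop (320,240), so I'll narrow it, descend and grip.

Call:
move_arm --motion '[[[-3,1,0],[0,0,0]],[[0,0,0],[0,0,0]],[[0,0,0],[0,0,0]],[[0,0,25],[0,0,0]],[[0,0,25],[0,0,0]],[[0,0,20],[0,0,0]],[[0,0,15],[0,0,0]],[[0,0,10],[0,0,0]],[[0,0,0],[0,0,0]],[[0,0,0],[0,0,0]]]' --claw 0.36

```text
t: 10.58
eef_pos: [0.5108, 0.0794, 0.0682]
ee_rot: [0.797, 0.604, -0.0, -0.0]
force: [0.5, -0.5, 0.5]
width: 0.36
grip_force: 0.0
```

Call:
move_arm --motion '[[[0,0,0],[0,0,0]],[[0,0,0],[0,0,0]],[[0,0,0],[0,0,0]],[[0,0,0],[0,0,0]],[[0,0,0],[0,0,0]]]' --claw 0

```text
t: 11.0
eef_pos: [0.5105, 0.0795, 0.0695]
ee_rot: [0.797, 0.604, 0.0, -0.0]
force: [-3.1, 0.7, 4.4]
width: 0.187
grip_force: 30.0
```

Run:
```python
from h import *
st()
```

```text
t 11.0 jig xyz [-0.104   0.0324  0.0695] toolz [ 0.  0. -1.] yawy -0.275 F [-3.1  0.7  4.4] w 0.18659345258318702 30.001279413700104 q [-0.01  0.24  1.81  0.    1.09  0.26]
```

The post is gripped. Next I swing it along its arc, turning the tool with it.

Call:
move_arm --motion '[[[0.1,4.25,0],[0,0,-0.05]],[[0.1,4.25,0],[0,0,-0.05]],[[0.1,4.25,0],[0,0,-0.05]],[[0.1,4.25,0],[0,0,-0.05]],[[0.1,4.25,0],[0,0,-0.05]],[[0.1,4.25,0],[0,0,-0.05]],[[0.1,4.25,0],[0,0,-0.05]],[[0.1,4.25,0],[0,0,-0.05]],[[0.1,4.25,0],[0,0,-0.05]],[[0.1,4.25,0],[0,0,-0.05]],[[0,0,0],[0,0,0]],[[0,0,0],[0,0,0]]]'

```text
t: 12.0
eef_pos: [0.5497, 0.0785, 0.0693]
ee_rot: [0.623, 0.782, -0.002, -0.003]
force: [-10.9, -0.6, 11.3]
width: 0.186
grip_force: 30.0
```

Run:
```python
from h import *
st()
for k in(.41,.5,.55): print(k,-105+85*np.sin(k),115-85*np.cos(k))
c=cam("scene"); cv2.imwrite("pics/s7.png",cv2.resize(c[0][180:330,290:440],None,fx=4,fy=4))
```

```text
t 12.0 jig xyz [-0.066   0.0422  0.0693] toolz [-0.006  0.    -1.   ] yawy 0.226 F [-10.9  -0.6  11.3] w 0.18641233524631715 30.00161111354828 q [-0.01  0.32  1.7   0.    1.12 -0.24]
0.41 -71.11820712132405 37.04473006058856
0.5 -64.24882921864275 40.40548223931832
0.55 -60.57158554089396 42.53541562494202
```

View pics/s7.png

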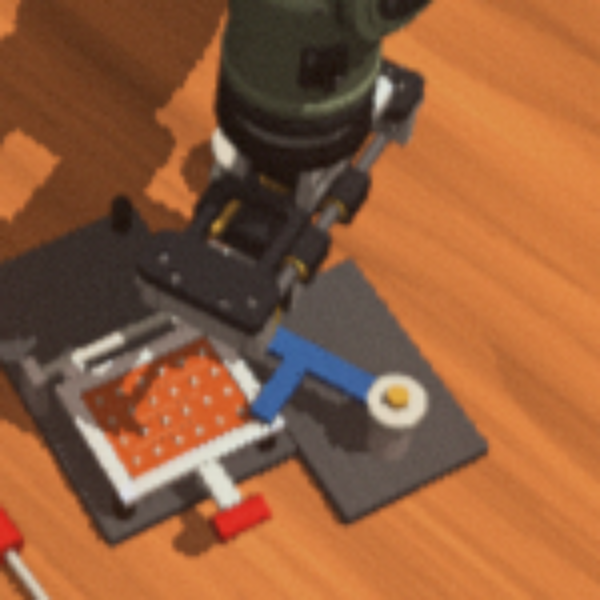

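The tongue lies over the frame rail at crop (262,410), with the keeper at about 0.47. I'll add a small extra push for margin.

Call:
move_arm --motion '[[[0.1,3,0],[0,0,-0.03]],[[0,2,0],[0,0,-0.02]],[[0,0,0],[0,0,0]],[[0,0,0],[0,0,0]],[[0,0,0],[0,0,0]],[[0,0,0],[0,0,0]]]'

```text
t: 12.55
eef_pos: [0.554, 0.0796, 0.0693]
ee_rot: [0.603, 0.798, -0.002, -0.003]
force: [-11.7, 0.3, 13.0]
width: 0.186
grip_force: 30.0
```

Run:
```python
from h import *
st()
s=manip.read_state(); p=s["eef_pos"]; ok=np.linalg.norm(s["force"])<40 and s["grip_force"]>20
x=np.cos(YAW)*(p[0]-O[0])+np.sin(YAW)*(p[1]-O[1]); print(x)
if ok and x>-.066: print(manip.hand_in())
```

```text
t 12.55 jig xyz [-0.0621  0.0443  0.0693] toolz [-0.007 -0.    -1.   ] yawy 0.276 F [-11.7   0.3  13. ] w 0.18561203530273931 30.005304515361786 q [-0.01  0.33  1.69 -0.    1.13 -0.29]
-0.06213878801511796
the job is handed in; nothing more can be done
None
```

I handed the job in at 12.6 s with the frame turned over flat on its stop, solder face up. The fingers still hold the keeper post at about 0.52 rad, past the click, with the tongue over the frame. The hand-in gave no verdict.

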